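# Clear the carving board into the catch tray

## Task

Clear the carving board: with your fingertips, sweep the three wooden offcuts (plain block, stepped block, L-shaped piece) along the board and over its open edge so that all three lie in the metal catch tray. Only push them, do not pick up or lift any of them. Do not shift or knock over the finished chess pawn and the wax tin that stand among them, and leave everything else on the bench where it is.

Things in the scene. Friction and masses are not known exactly. Their poses are not given: they have to be found in the camera images.
- board: Fixed pale wooden carving board, 310 mm (its x) by 240 mm (its y), flat top 32 mm above the bench, a metal tray along its y = +120 mm edge. Origin: on the bench under the board's centre; z up, y towards the tray, x away from the robot (turned up to 0.2 rad). A strip 10 mm wide and 10 mm high runs along each side (inner faces at x = +-145 mm); the edges at y = -120 and +120 mm are bare.
- edge (a point): Middle of the board's open edge, where its top ends above the tray (board x 0, y 120, z 32 mm). Axes as the board's. Five things stand on the board side by side in random order: one each within 5 mm of board x = -104, -52, 0, 52 and 104 mm, each at board y between -60 and 60 mm.
- tray (a point): Middle of the catch tray's floor, 4 mm above the bench, 165 mm along the board's y from its origin. The inside spans board x -151 to 151 and board y 120 to 210 mm; it lies 28 mm below the board's top; its outer walls rise to 42 mm above the bench (10 mm over the board's top).
- block: Offcut: plain rectangular block 34 x 26 mm, dark wood, 18 mm thick, 10 to 18 g, does not roll; starts lying flat on the board at any yaw. Origin at its centre.
- stepped: Offcut: 34 x 26 mm block with a step, full 18 mm thickness on its -x half, 9 mm on its +x half, dark wood, 18 mm thick, 10 to 18 g, does not roll; starts lying flat on the board at any yaw. Origin at the centre of its bounding box (9 mm above the underside).
- ell: Offcut: L-shaped piece, 32 x 32 mm outside with arms 13 mm wide, dark wood, 18 mm thick, 10 to 18 g, does not roll; starts lying flat on the board at any yaw. Origin at its centre of mass, 9 mm above the underside; the outer faces are 12.3 mm to -x and -y of it and 19.7 mm to +x and +y; arms run along +x and +y.
- pawn: Finished dark wooden chess pawn standing on the board, 40 mm tall, round base 26 mm in diameter, origin at the centre of its base. Bystander: leave it alone.
- tin: Small round metal wax tin standing on the board, 33 mm in diameter, 22 mm tall, origin at the centre of its base. Bystander: leave it alone.
- mug: White mug on the bench, 85 mm tall, 76 mm across, beyond the tray to the left. Origin at the centre of its base. Bystander: leave it alone.
- glue: Yellow glue bottle on the bench, 120 mm tall, 48 mm across, to the left at the far side. Origin at the centre of its base. Bystander: leave it alone.
- hammer: Hammer lying on the bench to the right of the board, near the robot. Bystander: leave it alone.
- screwdriver: Screwdriver lying on the bench to the right of the board. Bystander: leave it alone.
- brush: Brush lying on the bench to the left of the tray, near the robot. Bystander: leave it alone.

How it is judged (in metres and radians):
At the end, for the whole second after the job is handed in: All three offcuts lie at rest in the catch tray (centres 122 to 210 mm along the board's y from its origin, between the tray's side walls, lower than 36 mm above the bench); pawn and tin stand upright on the board within 12 mm of where they began (x of block in the frame of board between -0.151 and 0.151 m and y of block in the frame of board between 0.122 and 0.21 m and z of each of block, stepped, ell in the frame of board below 0.036 m and linear speed of each of block, stepped, ell below 0.02 m/s and x of stepped in the frame of board between -0.151 and 0.151 m and y of stepped in the frame of board between 0.122 and 0.21 m and x of ell in the frame of board between -0.151 and 0.151 m and y of ell in the frame of board between 0.122 and 0.21 m and distance of each of pawn, tin from where it was at the start of the episode below 0.012 m and angle between each of pawn, tin's own z axis and vertical below 0.3 rad); the robot touches nothing.
It fails at once if an offcut is lifted off the board (its centre more than 65 mm above the bench, that is about 24 mm higher than lying on the board) (height (world z) of any of block, stepped, ell above 0.065 m).
It fails at once if the pawn or the wax tin on the board is shifted more than 12 mm or tipped (distance of any of pawn, tin from where it was at the start of the episode above 0.012 m or angle between any of pawn, tin's own z axis and vertical above 0.3 rad).
It fails at once if another loose thing on the bench is moved more than 20 mm (distance of any of mug, glue, hammer, screwdriver, brush from where it was at the start of the episode above 0.02 m).
It also fails if it takes over 64 s, if anything falls off the work surface, if the arm or the gripper's body presses on something with over 40 N, if the wrist force passes 120 N, or if a joint passes its speed limit or range.

## Robot

A 6-joint arm with a two-finger parallel gripper is mounted at the origin on the work surface. World frame = base frame: x ahead of the robot, y to its left, z up, the work surface at z = 0. Lengths are in mm, angles in rad, forces in N, time in s.
With the tool pointing down it reaches from about 350 to 875 mm from the base axis. Payload 4.2 kg.
Tool frame: the origin (TCP) lies midway between the tips of the shut fingers; the grasp point (between the pads) lies 19 mm behind it; z points along the fingers, y is the line along which they close (so a half turn about z gives the same grasp; the last joint's range is limited). The gripper opens to 85 mm and grips with 20 to 120 N. Pads are 22 mm wide; open, the fingers measure 114 mm over their backs; the gripper's body (76 mm by 85 mm) begins 54 mm behind the grasp point. The pads swing forward as they close: fully open they stand 13 mm farther back than shut.
Start: joints at [0.259, 0.385, 0.008, 0, -1.194, -0.259], TCP at [624.979, 0.025, 231.312] pointing down, gripper open.
Joint ranges: [-3.14, 3.14], [-1.21, 2.06], [-1.07, 1.41], [-3.16, 2.05], [-2.99, -0.16], [-3.1, 3.1]. Speed limits (rad/s): [2.79, 2.79, 3.14, 3.14, 3.14, 3.14].

## Interface

Orientations are given as a unit quaternion [x, y, z, w].
In Python, from bench import read_state, get_image, job_done gives the robot as it stands.
- The arm moves only by the shell command python3 -m jog 'ROWS'. ROWS is JSON, a list of rows, each a list of 3 entries, a list of its own where there are three numbers: the shift along the world's x, y, z scaled (see below), then the turn, a rotation vector about the world's x, y, z scaled (see below), then the gripper's target within -1 to 1 (shut at 1, half-way at 0, fully open at -1). In form: [[[x, y, z], [wx, wy, wz], claw], ...]. A call has 1 to 20 rows; each row is the pose to reach, as a shift and turn from the pose commanded when the call began; what a row does not reach only later rows make up. The controller multiplies each number of a shift by 10 cm and each number of a turn by 120 degrees. A row lasts 1/10 s, in which the tool goes at most 50 mm and 8.59 degrees, less where a joint would pass 70% of its speed; a pose out of reach is approached as far as the arm can. A call with a number of a shift or a turn outside -1 to 1 is refused whole. A call with a gripper value outside its range is refused whole. The fingers move at their own pace and stop on an object; the grip force is fixed at half the most. Time passes only in rows, so rows that repeat a pose let the fingers close. It gives the time, the measured TCP pose, the force, the opening and the grip force at its end, in the units of the state.
- read_state(): the state, without advancing time (a new reading comes with each control period).
- get_image(name): name is "scene" or "side" or "wrist"; returns a dict with "frame" (400x640x3 uint8, red, green, blue), "range_z" (400x640 float32, mm along the optical axis (not along the pixel's ray), 0 where there is no reading), "fx", "fy", "cx", "cy" (pixels), "distortion" ([k1, k2, p1, p2, k3] as OpenCV has them; the pictures are not rectified), "R" (3x3) and "t" (3): a world point X has camera coordinates R X + t. Camera axes: x right, y down, z forward; pixel columns grow to the right and rows downward; lengths in mm; the calibration is good to about 2 mm. A picture is of the moment at which its call begins.
- job_done(): hands the job in; it is judged then, once.
The state is a dict: "clock": time; "joints": joint angles; "joint_vel": joint speeds; "joint_efforts": joint torques, N m; "position": TCP position; "ee_rot": TCP orientation; "contact_force": force on the tool from outside, world axes, zero at the start; "wrist_torque": the same for the moment, N m; "gripper_width": finger opening in mm; "grasp_force": force on a finger pad.
Only numpy, scipy, OpenCV 4.12 (cv2) and the standard library are available. Lean on these libraries where they do the work, as an engineer would, in place of code of your own. Each camera call takes 0.05 s, during which the arm holds its last target. There are 200 camera calls.

## Working session

There is one attempt and no reset: what is moved stays moved. The work goes in short steps, Python scripts to look and compute and a shell command to move; the robot and the scene stay as the last step left them, time stands still between calls to the robot, and variables do not carry over. Pictures are saved under pics/ and viewed, at most 10 in all, crops included, and the job is handed in when it is done.

```bash
mkdir -p pics; ls; python3 - <<'E'
from bench import *
import cv2,numpy as np
s=read_state();print(s['clock'],s['position'],s['ee_rot'],s['gripper_width'])
for n in("scene","side","wrist"):
    g=get_image(n);np.savez(f"{n}0.npz",**{k:np.array(v) for k,v in g.items()})
    print(n,g['fx'],g['distortion'],(-np.array(g['R']).T@np.array(g['t'])).round())
    cv2.imwrite(f"pics/{n}0.png",g['frame'][...,::-1])
E
```

```text
pics
0.0 [6.24407563e+02 5.85585850e-03 2.30205153e+02] [-0.70702442  0.70718825  0.00076231 -0.00081284] 85.53335228788553
scene 450.08500327771753 [-0.02185385  0.          0.          0.          0.        ] [1398.  175. 1158.]
side 475.0674764083419 [0.00386425 0.         0.         0.         0.        ] [ -97. -798.  834.]
wrist 303.0274800645724 [-0.05401833  0.          0.          0.          0.        ] [625. -78. 373.]
```

View pics/scene0.png

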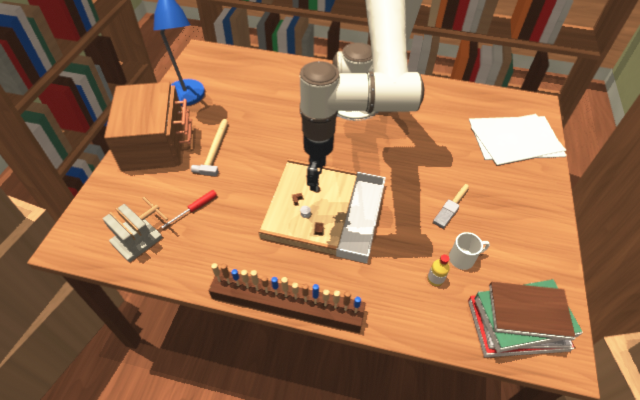

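View pics/wrist0.png

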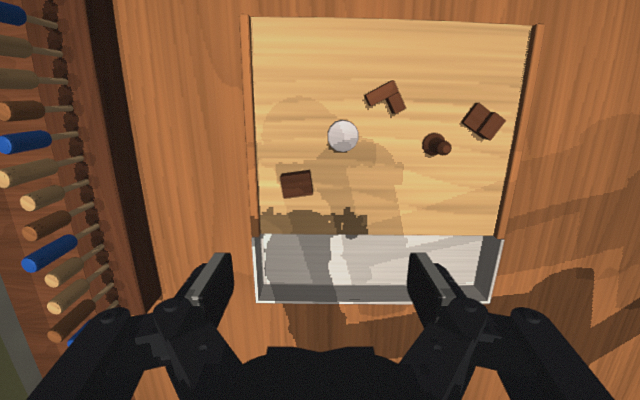

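The scene view shows the board at about (310,205), with its tray on the right. In the wrist view, image left is +x (far) and down is +y. The far-to-near order is block (296,184), tin (343,136), ell (385,97), pawn (435,144), stepped (483,121). The tray edge is at row ~236, and the strips are at columns ~250 and ~520.

```bash
cat > h.py <<'E'
import cv2,numpy as np
from bench import *
def K(g): return np.array([[g['fx'],0,g['cx']],[0,g['fy'],g['cy']],[0,0,1]],float)
def cast(g,uv,z):
    n=cv2.undistortPoints(np.array(uv,float).reshape(-1,1,2),K(g),np.array(g['distortion'],float)).reshape(-1,2)
    R=np.array(g['R']);c=-R.T@np.array(g['t']);d=np.c_[n,np.ones(len(n))]@R
    return (c+d*((z-c[2])/d[:,2])[:,None])
def cloud(g):
    v,u=np.mgrid[:400,:640];uv=np.c_[u.ravel(),v.ravel()].astype(float)
    n=cv2.undistortPoints(uv.reshape(-1,1,2),K(g),np.array(g['distortion'],float)).reshape(-1,2)
    r=np.array(g['range_z']).reshape(-1,1).astype(float)
    P=(np.c_[n,np.ones(len(n))]*r-np.array(g['t']))@np.array(g['R'])
    return P.reshape(400,640,3)
E
python3 - <<'E'
from h import *
g=dict(np.load('wrist0.npz'))
P=cloud(g);f=g['frame'];hsv=cv2.cvtColor(f,cv2.COLOR_RGB2HSV)
for u,v in[(300,60),(300,220),(480,220),(296,184),(345,136),(385,97),(483,121),(248,100),(350,265)]:print((u,v),P[v,u].round(1),hsv[v,u])
# board edges: corners seen (inner strip foot/top outlines)
names=['farL top strip outer','nearR top strip outer','edge far','edge near']
print(cast(g,[(243,16),(543,25)],42).round(1),cast(g,[(258,236),(497,237)],32).round(1))
# board mask by height
z=P[...,2];m=((z>24)&(z<38)).astype(np.uint8);m[245:]=0
m=cv2.morphologyEx(m,cv2.MORPH_OPEN,np.ones((5,5)));m=cv2.morphologyEx(m,cv2.MORPH_CLOSE,np.ones((45,45)))
c=max(cv2.findContours(m,0,cv2.CHAIN_APPROX_NONE)[0],key=cv2.contourArea).reshape(-1,2)
B=cast(g,c,32)[:,:2].astype(np.float32);r=cv2.minAreaRect(B);print('board rect',r,cv2.boxPoints(r).round(1))
# objects
dark=((hsv[...,2]<125)&(hsv[...,1]>90)).astype(np.uint8)
o=((z>40)&(z<80)).astype(np.uint8);o[:, :262]=0;o[235:]=0
cv2.imwrite('pics/m.png',np.hstack([m,o])[:260]*255)
n,l,s,ce=cv2.connectedComponentsWithStats(o)
for i in range(1,n):
    if s[i,4]>150:
        zz=np.median(z[l==i]);print(s[i],ce[i].round(),zz.round(1),cast(g,[ce[i]],zz).round(1))
E
```

```text
(300, 60) [ 644.8 -119.1   30.7] [ 18 121 221]
(300, 220) [648.3  60.2  31.5] [ 15 113 115]
(480, 220) [427.8  60.3  33.1] [ 17 124 218]
(296, 184) [650.4   9.7  51.1] [ 10 145  88]
(345, 136) [598.  -42.6  53. ] [  9  24 217]
(385, 97) [557.6 -81.8  49.3] [ 10 155 120]
(483, 121) [447.6 -58.4  41.6] [  9 133  67]
(248, 100) [699.4 -79.1  41.8] [ 13 156 196]
(350, 265) [582.5 139.1   2.9] [ 15  29 196]
[[ 699.4 -158.8   42. ]
 [ 397.7 -155.3   42. ]] [[700.6  81.3  32. ]
 [401.1  84.   32. ]]
board rect ((546.6097412109375, -43.396331787109375), (271.47943115234375, 300.1482238769531), 89.43883514404297) [[ 395.2 -177.7]
 [ 695.3 -180.6]
 [ 698.    90.9]
 [ 397.9   93.8]]
[ 498   24   47  211 1678] [522. 126.] 41.4 [[402.  -53.3  41.4]]
[365  80  42  34 705] [387.  96.] 49.5 [[555.4 -82.4  49.5]]
[463 103  43  38 784] [485. 122.] 47.7 [[448.4 -57.6  47.7]]
[327 120  31  32 777] [342. 136.] 53.6 [[601.1 -43.2  53.6]]
[426 136  26  19 334] [439. 146.] 64.8 [[502.5 -34.6  64.8]]
[279 171  34  28 754] [296. 185.] 49.7 [[650.8  10.8  49.7]]
```

View pics/m.png

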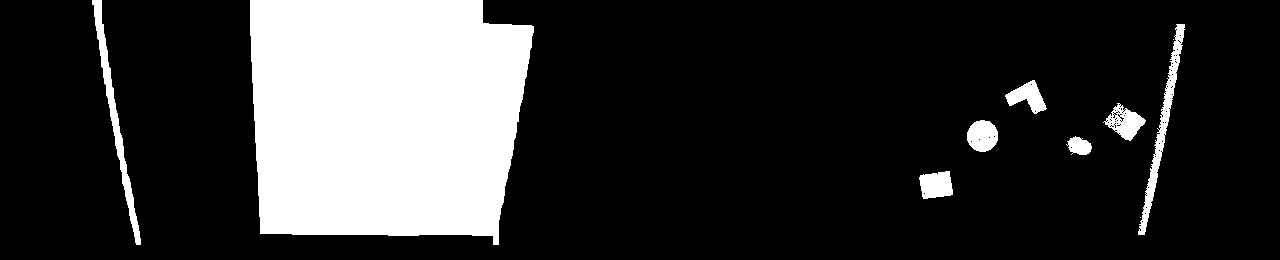

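The masks give these world positions: block (651,11), tin (601,-43), ell (555,-82), pawn (502,-35), stepped (448,-58). The board's yaw is about -0.01, its centre is at x≈549, and the open edge is at y≈83. The shut fingers are already lined up to push along +y, so I start with the block.

```bash
python3 -m jog '[[[0.26,-0.34,-0.3],[0,0,0],1],[[0.26,-0.34,-0.8],[0,0,0],1],[[0.26,-0.34,-1],[0,0,0],1],[[0.26,-0.34,-1],[0,0,0],1],[[0.26,-0.34,-1],[0,0,0],1],[[0.26,-0.34,-1],[0,0,0],1],[[0.26,-0.34,-1],[0,0,0],1],[[0.26,-0.34,-1],[0,0,0],1],[[0.26,-0.34,-1],[0,0,0],1],[[0.26,-0.34,-1],[0,0,0],1]]'
python3 - <<'E'
from h import *
g=get_image('wrist');cv2.imwrite('pics/w1.png',g['frame'][...,::-1]);print(read_state()['position'],read_state()['gripper_width'])
E
```

```text
clock: 1.15
position: [651.1, -33.9, 131.8]
ee_rot: [0.707, -0.707, 0.0, -0.0]
contact_force: [-0.6, -0.5, 0.2]
gripper_width: -0.3
grasp_force: 0.0
[651.02574452 -33.92322928 131.6167939 ] -0.04319150688914963
```

View pics/w1.png

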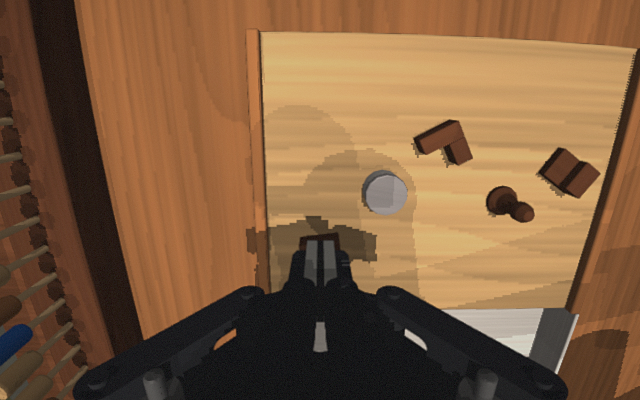

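The wrist view shows the shut fingertips at (320,240) just behind the block. The tin at (385,190) is well clear to the side. I descend and push.

```bash
python3 -m jog '[[[0,0,-0.3],[0,0,0],1],[[0,0,-0.6],[0,0,0],1],[[0,0,-0.8],[0,0,0],1],[[0,0,-0.9],[0,0,0],1],[[0,0,-0.94],[0,0,0],1],[[0,0,-0.94],[0,0,0],1]]'
```

```text
clock: 1.8
position: [651.3, -34.0, 37.5]
ee_rot: [0.707, -0.707, 0.0, -0.0]
contact_force: [0.0, -0.2, -0.4]
gripper_width: 0.3
grasp_force: 0.0
```

```bash
python3 -m jog '[[[0,0.08,0],[0,0,0],1],[[0,0.14,0],[0,0,0],1],[[0,0.2,0],[0,0,0],1],[[0,0.26,0],[0,0,0],1],[[0,0.32,0],[0,0,0],1],[[0,0.38,0],[0,0,0],1],[[0,0.44,0],[0,0,0],1],[[0,0.5,0],[0,0,0],1],[[0,0.56,0],[0,0,0],1],[[0,0.62,0],[0,0,0],1],[[0,0.68,0],[0,0,0],1],[[0,0.74,0],[0,0,0],1],[[0,0.8,0],[0,0,0],1],[[0,0.86,0],[0,0,0],1],[[0,0.92,0],[0,0,0],1],[[0,0.98,0],[0,0,0],1],[[0,1,0],[0,0,0],1]]'
python3 - <<'E'
from h import *
a=get_image('side')['frame'];b=get_image('scene')['frame'][150:270,250:410]
cv2.imwrite('pics/s1.png',np.vstack([a[100:350,200:560],cv2.resize(b,(360,270))])[...,::-1])
E
```

```text
clock: 3.5
position: [651.0, 66.8, 37.3]
ee_rot: [0.707, -0.707, 0.0, -0.0]
contact_force: [0.8, -0.1, 0.9]
gripper_width: 0.2
grasp_force: 0.0
```

View pics/s1.png

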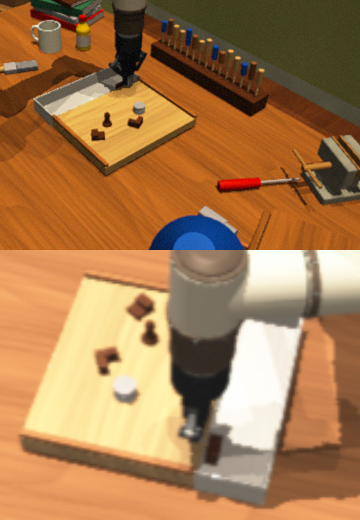

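The lower panel (scene view) shows the block at (213,450), at or just over the edge in front of the fingertips. Tin, pawn, ell and stepped block have not moved. I push 22 mm further, then lift.

```bash
python3 -m jog '[[[0,0.07,0],[0,0,0],1],[[0,0.14,0],[0,0,0],1],[[0,0.22,0],[0,0,0],1],[[0,0.22,0],[0,0,0],1],[[0,0.1,0.2],[0,0,0],1],[[0,0,0.6],[0,0,0],1],[[0,-0.3,1],[0,0,0],1],[[0,-0.8,1],[0,0,0],1],[[-0.4,-1,1],[0,0,0],1],[[-0.9,-1,1],[0,0,0],1],[[-0.99,-1,1],[0,0,0],1],[[-0.99,-1,1],[0,0,0],1]]'
python3 - <<'E'
from h import *
g=get_image('wrist');P=cloud(g);z=P[...,2];a=get_image('scene')['frame'][150:270,250:410]
cv2.imwrite('pics/w2.png',np.hstack([g['frame'],cv2.resize(a,(160,400))])[...,::-1]);print(read_state()['position'])
o=((z>46)&(z<75)).astype(np.uint8);o[250:]=0
n,l,s,ce=cv2.connectedComponentsWithStats(o)
for i in range(1,n):
    if s[i,4]>200:
        zz=np.median(z[l==i]);p=P[l==i];print(s[i],ce[i].round(),zz.round(1),cast(g,[ce[i]],zz).round(1),p.min(0).round(),p.max(0).round())
E
```

```text
clock: 4.8
position: [550.7, -34.3, 138.0]
ee_rot: [0.707, -0.707, 0.0, -0.0]
contact_force: [0.8, 0.1, 0.3]
gripper_width: 0.1
grasp_force: 0.0
[553.59328504 -33.58542442 138.16646086]
[ 285  120   55   44 1146] [314. 141.] 49.6 [[555.1 -83.   49.6]] [536. -99.  46.] [577. -66.  52.]
[439 159  38  38 729] [458. 178.] 49.5 [[441.6 -54.5  49.5]] [427. -69.  46.] [455. -39.  51.]
[ 237  172   41   41 1317] [257. 192.] 53.7 [[599.6 -43.9  53.7]] [584. -59.  46.] [616. -27.  56.]
[377 195  24  26 445] [388. 208.] 67.2 [[499.7 -35.8  67.2]] [490. -40.  46.] [505. -25.  73.]
```

View pics/w2.png

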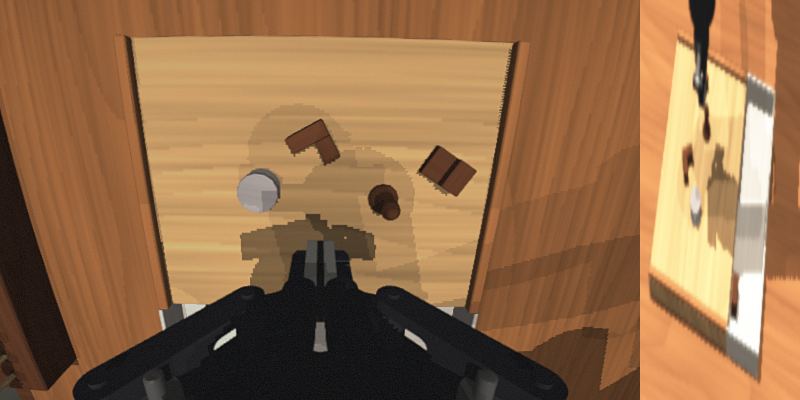

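The block now lies in the tray, at (735,295) in the scene strip. The ell's corner at (322,120) points backwards, and tin (258,190) and pawn (385,202) have not moved. Before I pass the 40 mm pawn, I check the fingers' width against height from the depth picture.

```bash
python3 - <<'E'
from h import *
g=get_image('wrist');P=cloud(g);p=read_state()['position'];print(p)
q=P.reshape(-1,3);q=q[(g['range_z'].ravel()>0)]-p
q=q[(abs(q[:,0])<110)&(q[:,1]<60)&(q[:,1]>-60)]
for h in range(-5,120,10):
    k=q[(q[:,2]>=h)&(q[:,2]<h+10)]
    if len(k)>10: print(h,len(k),k.min(0).round(),k.max(0).round())
E
python3 -m jog '[[[0,-0.4,0],[0,0,0],1],[[0.01,-0.84,0],[0,0,0],1],[[0.01,-0.84,-0.3],[0,0,0],1],[[0.01,-0.84,-0.65],[0,0,0],1],[[0.01,-0.84,-0.9],[0,0,0],1],[[0.01,-0.84,-1],[0,0,0],1],[[0.01,-0.84,-1],[0,0,0],1]]'
```

```text
[553.87951675 -33.44822258 137.88898574]
-5 21 [ -6. -11.   3.] [  6. -10.   5.]
5 471 [-14. -12.   5.] [13. -6. 15.]
15 613 [-14. -12.  15.] [13. -6. 25.]
25 605 [-14. -12.  25.] [13. -6. 35.]
35 1099 [-29. -15.  35.] [27. 12. 45.]
45 3747 [-38. -15.  45.] [36. 12. 55.]
55 5961 [-46. -17.  55.] [44. 10. 65.]
65 7708 [-54. -19.  65.] [52. 10. 75.]
75 10474 [-62. -19.  75.] [61.  9. 85.]
85 10096 [-63. -21.  85.] [61. -3. 95.]
95 1035 [-20. -21.  95.] [ 18. -18.  98.]
clock: 5.65
position: [553.3, -117.8, 35.7]
ee_rot: [0.707, -0.707, -0.001, 0.001]
contact_force: [0.6, 0.6, 0.6]
gripper_width: 0.1
grasp_force: 0.0
```

```bash
python3 -m jog '[[[0,0.06,0],[0,0,0],1],[[0,0.1,0],[0,0,0],1],[[0,0.14,0],[0,0,0],1],[[0,0.18,0],[0,0,0],1],[[-0.01,0.22,0],[0,0,0],1],[[-0.02,0.26,0],[0,0,0],1],[[-0.03,0.30,0],[0,0,0],1],[[-0.04,0.34,0],[0,0,0],1],[[-0.04,0.34,0],[0,0,0],1]]'
python3 - <<'E'
from h import *
g=get_image('wrist');s=get_image('side');a=get_image('scene')
P=cloud(a);z=P[...,2];R=P[...,1]
for im in(a,s):
    P=cloud(im);z=P[...,2];f=cv2.cvtColor(im['frame'],cv2.COLOR_RGB2HSV)
    o=((z>44)&(z<51)&(P[...,0]>410)&(P[...,0]<690)&(P[...,1]>-150)&(P[...,1]<80)).astype(np.uint8)
    n,l,st,ce=cv2.connectedComponentsWithStats(o)
    for i in range(1,n):
        if st[i,4]>15:
            p=P[l==i];print(st[i,4],p.mean(0).round(),p.min(0).round(),p.max(0).round(),f[l==i].mean(0).round())
cv2.imwrite('pics/w3.png',np.hstack([g['frame'][:,80:560],cv2.resize(s['frame'][170:270,220:400],(320,400))])[...,::-1])
E
```

```text
clock: 6.55
position: [548.8, -83.5, 37.3]
ee_rot: [0.707, -0.707, -0.0, 0.0]
contact_force: [-0.5, 0.1, 0.7]
gripper_width: 0.4
grasp_force: 0.0
17 [450. -51.  47.] [439. -66.  44.] [462. -41.  51.] [ 10. 149. 109.]
21 [567. -66.  48.] [552. -78.  44.] [580. -59.  51.] [ 12. 127.  63.]
```

View pics/w3.png

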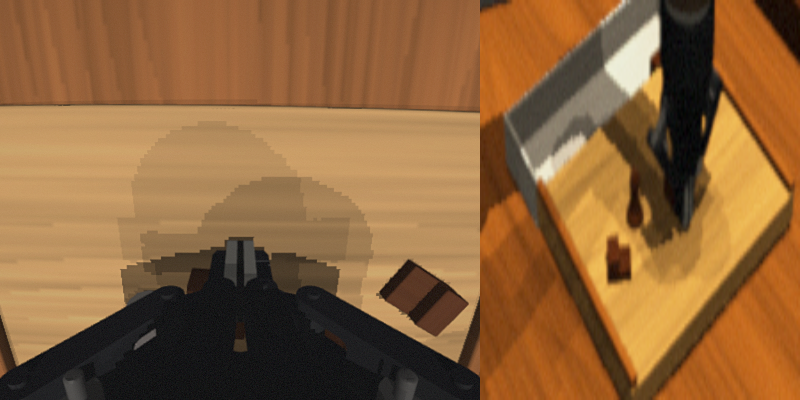

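The wrist crop shows brown showing left of the fingers at (200,285), so the ell sits to the +x side and may come close to the tin. I back off, lift and measure from above.

```bash
python3 -m jog '[[[0,-0.08,0],[0,0,0],1],[[0,-0.15,0.3],[0,0,0],1],[[0,-0.15,0.7],[0,0,0],1],[[0,0,1],[0,0,0],1],[[0,0.4,1],[0,0,0],1],[[0,0.8,1],[0,0,0],1],[[0,0.8,1],[0,0,0],1],[[0,0.8,1],[0,0,0],1]]'
cat > m.py <<'E'
from h import *
import sys
g=get_image('wrist');P=cloud(g);z=P[...,2];print(read_state()['position'].round(1) if hasattr(read_state()['position'],'round') else read_state()['position'])
o=((z>44)&(z<75)&(P[...,0]>406)&(P[...,0]<690)).astype(np.uint8);o[250:]=0
n,l,s,ce=cv2.connectedComponentsWithStats(o)
for i in range(1,n):
    if s[i,4]>200:
        c=max(cv2.findContours((l==i).astype(np.uint8),0,cv2.CHAIN_APPROX_NONE)[0],key=len).reshape(-1,2)
        zz=np.median(z[l==i]);w=cast(g,c,zz)[:,:2]
        print(ce[i].round(),zz.round(1),'ctr',cast(g,[ce[i]],zz)[0,:2].round(),'min',w.min(0).round(),'max',w.max(0).round(),'rect',[np.round(q) for q in cv2.minAreaRect(w.astype(np.float32))], 'poly',cv2.approxPolyDP(w.astype(np.float32).reshape(-1,1,2),4,True).reshape(-1,2).round().tolist())
if len(sys.argv)>1: cv2.imwrite(sys.argv[1],g['frame'][...,::-1])
E
python3 m.py pics/w4.png
```

```text
clock: 7.5
position: [548.9, -3.7, 137.3]
ee_rot: [0.708, -0.707, -0.0, 0.0]
contact_force: [0.7, 0.0, 0.5]
gripper_width: 0.0
grasp_force: 0.0
[548.8  -4.4 137.2]
[308. 131.] 49.6 ctr [557. -60.] min [544. -74.] max [576. -40.] rect [array([561., -57.]), array([32., 31.]), np.float64(85.0)] poly [[574.0, -74.0], [576.0, -62.0], [559.0, -60.0], [560.0, -41.0], [547.0, -40.0], [544.0, -71.0]]
[461. 139.] 49.4 ctr [442. -55.] min [427. -69.] max [456. -39.] rect [array([442., -55.]), array([26., 20.]), np.float64(57.0)] poly [[443.0, -69.0], [456.0, -49.0], [441.0, -39.0], [427.0, -60.0]]
[253. 154.] 53.6 ctr [599. -44.] min [583. -60.] max [616. -27.] rect [array([600., -44.]), array([33., 33.]), np.float64(88.0)] poly [[600.0, -60.0], [613.0, -53.0], [616.0, -43.0], [611.0, -31.0], [596.0, -27.0], [586.0, -34.0], [583.0, -48.0]]
[388. 169.] 67.4 ctr [500. -35.] min [491. -44.] max [509. -26.] rect [array([500., -35.]), array([15., 20.]), np.float64(47.0)] poly [[506.0, -44.0], [507.0, -32.0], [494.0, -27.0], [492.0, -38.0]]
```

View pics/w4.png

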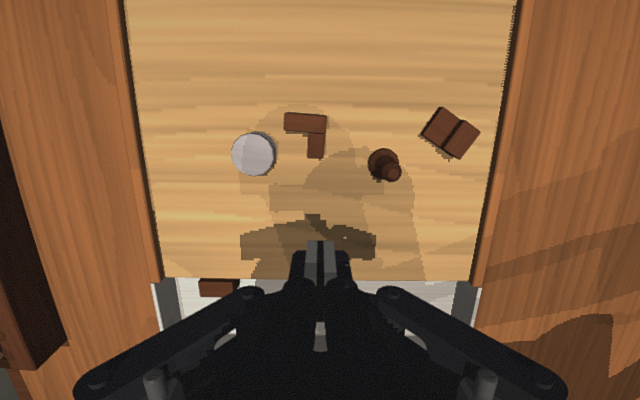

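The ell is now nearly flush, with its corner at about (326,118) and its arm tip at (285,122). That leaves about 8 mm to the tin at (253,154). The block is in the tray at (218,288). I re-approach behind the ell and push it on, drifting slightly to -x.

```bash
python3 -m jog '[[[0.02,-0.45,0],[0,0,0],1],[[0.04,-0.87,0],[0,0,0],1],[[0.04,-0.87,-0.3],[0,0,0],1],[[0.04,-0.87,-0.65],[0,0,0],1],[[0.04,-0.87,-0.9],[0,0,0],1],[[0.04,-0.87,-1],[0,0,0],1],[[0.04,-0.87,-1],[0,0,0],1]]'
python3 -m jog '[[[0,0.05,0],[0,0,0],1],[[0,0.1,0],[0,0,0],1],[[-0.01,0.14,0],[0,0,0],1],[[-0.02,0.18,0],[0,0,0],1],[[-0.03,0.22,0],[0,0,0],1],[[-0.04,0.26,0],[0,0,0],1],[[-0.05,0.30,0],[0,0,0],1],[[-0.06,0.34,0],[0,0,0],1],[[-0.07,0.39,0],[0,0,0],1],[[-0.07,0.44,0],[0,0,0],1],[[-0.07,0.49,0],[0,0,0],1],[[-0.07,0.54,0],[0,0,0],1],[[-0.07,0.6,0],[0,0,0],1],[[-0.07,0.66,0],[0,0,0],1],[[-0.07,0.72,0],[0,0,0],1],[[-0.07,0.78,0],[0,0,0],1],[[-0.07,0.84,0],[0,0,0],1],[[-0.07,0.9,0],[0,0,0],1],[[-0.07,0.96,0],[0,0,0],1],[[-0.07,1,0],[0,0,0],1]]'
python3 - <<'E'
from h import *
a=get_image('side')['frame'];b=get_image('scene')['frame'][150:270,250:410]
cv2.imwrite('pics/s5.png',np.hstack([cv2.resize(a[170:270,220:400],(540,300)),cv2.resize(b,(240,300))])[...,::-1])
E
```

```text
clock: 8.25
position: [552.0, -92.1, 35.9]
ee_rot: [-0.707, 0.708, 0.001, -0.001]
contact_force: [-0.2, 0.2, 0.9]
gripper_width: -0.0
grasp_force: 0.0
clock: 10.25
position: [546.0, 9.6, 37.3]
ee_rot: [0.707, -0.707, 0.0, -0.0]
contact_force: [0.4, 0.7, -0.2]
gripper_width: 0.2
grasp_force: 0.0
```

View pics/s5.png

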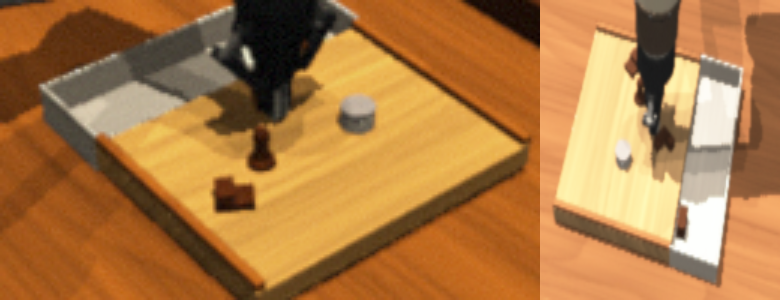

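The ell is ahead of the fingertips at (662,137) in the right panel, and tin and pawn are still standing where they were. I continue over the edge, then lift and look.

```bash
python3 -m jog '[[[0,0.06,0],[0,0,0],1],[[0,0.12,0],[0,0,0],1],[[0,0.18,0],[0,0,0],1],[[0,0.24,0],[0,0,0],1],[[0,0.3,0],[0,0,0],1],[[0,0.36,0],[0,0,0],1],[[0,0.42,0],[0,0,0],1],[[0,0.48,0],[0,0,0],1],[[0,0.54,0],[0,0,0],1],[[0,0.6,0],[0,0,0],1],[[0,0.66,0],[0,0,0],1],[[0,0.72,0],[0,0,0],1],[[0,0.78,0],[0,0,0],1],[[0,0.82,0],[0,0,0],1],[[0,0.82,0],[0,0,0],1],[[0,0.7,0.2],[0,0,0],1],[[0,0.6,0.6],[0,0,0],1],[[0,0.3,1],[0,0,0],1],[[-0.5,-0.1,1],[0,0,0],1],[[-1,-0.1,1],[0,0,0],1]]'
python3 m.py pics/w6.png
python3 - <<'E'
from h import *
for v in('scene','side'):
    g=get_image(v);P=cloud(g);f=cv2.cvtColor(g['frame'],cv2.COLOR_RGB2HSV)
    o=((f[...,2]<130)&(f[...,1]>90)&(P[...,0]>400)&(P[...,0]<700)&(P[...,1]>86)&(P[...,1]<170)&(P[...,2]<60)).astype(np.uint8)
    n,l,s,ce=cv2.connectedComponentsWithStats(o)
    for i in range(1,n):
        if s[i,4]>8: print(v,s[i,4],P[l==i].mean(0).round(),P[l==i].min(0).round(),P[l==i].max(0).round())
E
```

```text
clock: 12.35
position: [458.0, -0.9, 138.3]
ee_rot: [-0.706, 0.708, -0.001, 0.001]
contact_force: [-0.9, 1.5, 0.3]
gripper_width: 0.3
grasp_force: 0.0
[444.4  -3.7 134.9]
[343. 134.] 49.6 ctr [441. -54.] min [427. -69.] max [454. -40.] rect [array([441., -54.]), array([26., 17.]), np.float64(57.0)] poly [[441.0, -69.0], [454.0, -50.0], [442.0, -40.0], [427.0, -60.0]]
[138. 151.] 53.5 ctr [598. -44.] min [580. -60.] max [616. -27.] rect [array([598., -44.]), array([36., 33.]), np.float64(3.0)] poly [[589.0, -59.0], [613.0, -52.0], [613.0, -32.0], [597.0, -27.0], [581.0, -37.0], [580.0, -49.0]]
[269. 165.] 67.6 ctr [495. -35.] min [486. -44.] max [503. -26.] rect [array([495., -35.]), array([19., 15.]), np.float64(43.0)] poly [[488.0, -42.0], [502.0, -37.0], [501.0, -28.0], [490.0, -29.0]]
scene 33 [544. 114.  22.] [535.  99.   5.] [556. 124.  40.]
scene 17 [669.  95.  23.] [666.  89.  12.] [671. 101.  32.]
scene 83 [ 691.  129. -750.] [ 680.   88. -764.] [ 700.  170. -735.]
side 31 [648.  92.  31.] [632.  86.  23.] [666.  99.  36.]
side 49 [536. 108.  20.] [525.  98.   8.] [556. 131.  32.]
```

View pics/w6.png

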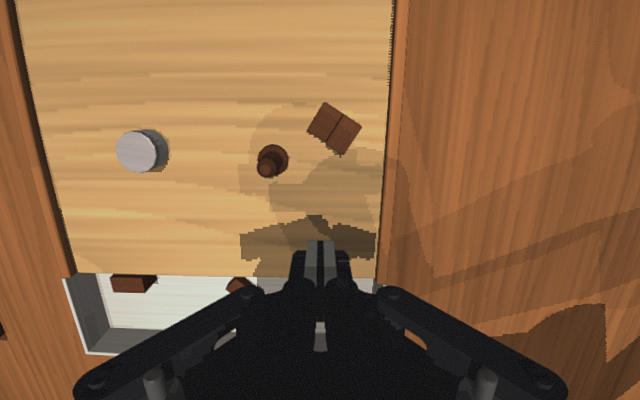

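The ell is in the tray at (238,285) and the block at (133,283). Stepped is at (334,128), with its rear vertex at about world (457,-78). I approach behind it, slightly lower because of its thin half.

```bash
python3 -m jog '[[[0.02,-0.45,0],[0,0,0],1],[[0.02,-0.95,0],[0,0,0],1],[[0.02,-0.95,-0.3],[0,0,0],1],[[0.02,-0.95,-0.65],[0,0,0],1],[[0.02,-0.95,-0.9],[0,0,0],1],[[0.02,-0.95,-1],[0,0,0],1],[[0.02,-0.95,-1],[0,0,0],1],[[0.02,-0.95,-1],[0,0,0],1]]'
python3 -m jog '[[[0,0.0,-0.015],[0,0,0],1],[[0,0.06,-0.015],[0,0,0],1],[[0,0.1,-0.015],[0,0,0],1],[[0,0.14,-0.015],[0,0,0],1],[[0,0.18,-0.015],[0,0,0],1],[[0,0.22,-0.015],[0,0,0],1],[[0,0.26,-0.015],[0,0,0],1],[[0,0.26,-0.015],[0,0,0],1],[[0,0.18,0],[0,0,0],1],[[0,0.1,0.3],[0,0,0],1],[[0,0.1,0.65],[0,0,0],1],[[0,0.4,1],[0,0,0],1],[[0,0.8,1],[0,0,0],1],[[0,1,1],[0,0,0],1],[[0,1,1],[0,0,0],1],[[0,1,1],[0,0,0],1],[[0,1,1],[0,0,0],1]]'
python3 m.py pics/w7.png
```

```text
clock: 13.3
position: [460.8, -94.1, 38.1]
ee_rot: [0.707, -0.707, 0.001, -0.001]
contact_force: [-0.6, -0.1, 0.1]
gripper_width: 0.1
grasp_force: 0.0
clock: 15.0
position: [459.1, 4.7, 137.0]
ee_rot: [-0.707, 0.707, 0.0, -0.0]
contact_force: [0.7, 0.2, -0.7]
gripper_width: -0.2
grasp_force: 0.0
[459.2   4.7 137. ]
[136. 144.] 53.5 ctr [598. -44.] min [580. -59.] max [616. -27.] rect [array([598., -43.]), array([32., 36.]), np.float64(89.0)] poly [[587.0, -57.0], [600.0, -59.0], [612.0, -53.0], [616.0, -39.0], [609.0, -30.0], [598.0, -27.0], [583.0, -35.0], [580.0, -49.0]]
[353. 149.] 49.5 ctr [434. -38.] min [423. -52.] max [444. -23.] rect [array([434., -38.]), array([26., 17.]), np.float64(76.0)] poly [[439.0, -52.0], [444.0, -27.0], [430.0, -23.0], [423.0, -48.0]]
[269. 158.] 67.9 ctr [495. -35.] min [486. -43.] max [503. -26.] rect [array([494., -34.]), array([19., 15.]), np.float64(43.0)] poly [[490.0, -42.0], [503.0, -37.0], [500.0, -27.0], [487.0, -33.0]]
```

View pics/w7.png

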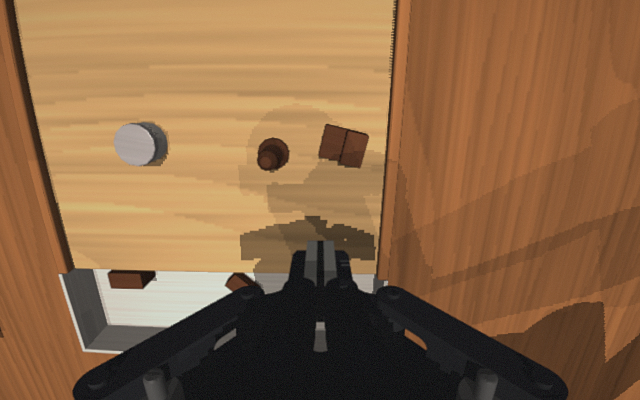

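The stepped block at (343,145) has turned to within about 14° of flush, and the pawn has not moved. The fingers were at x≈460, off-centre, so I re-centre them at x=440 behind its mass and push on.

```bash
python3 -m jog '[[[-0.1,-0.4,0],[0,0,0],1],[[-0.19,-0.78,0],[0,0,0],1],[[-0.19,-0.78,0],[0,0,0],1],[[-0.19,-0.78,-0.3],[0,0,0],1],[[-0.19,-0.78,-0.65],[0,0,0],1],[[-0.19,-0.78,-0.9],[0,0,0],1],[[-0.19,-0.78,-1],[0,0,0],1],[[-0.19,-0.78,-1],[0,0,0],1],[[-0.19,-0.78,-1],[0,0,0],1]]'
```

```text
clock: 15.95
position: [441.4, -72.3, 38.0]
ee_rot: [0.707, -0.707, 0.001, -0.0]
contact_force: [0.5, 0.4, -0.7]
gripper_width: 0.3
grasp_force: 0.0
```

```bash
python3 -m jog '[[[0,0,-0.02],[0,0,0],1],[[0,0.05,-0.02],[0,0,0],1],[[0,0.1,-0.02],[0,0,0],1],[[0,0.14,-0.02],[0,0,0],1],[[0,0.18,-0.02],[0,0,0],1],[[0,0.22,-0.02],[0,0,0],1],[[0,0.27,-0.02],[0,0,0],1],[[0,0.32,-0.02],[0,0,0],1],[[0,0.37,-0.02],[0,0,0],1],[[0,0.42,-0.02],[0,0,0],1],[[0,0.48,-0.02],[0,0,0],1],[[0,0.54,-0.02],[0,0,0],1],[[0,0.6,-0.02],[0,0,0],1],[[0,0.66,-0.02],[0,0,0],1],[[0,0.72,-0.02],[0,0,0],1],[[0,0.78,-0.02],[0,0,0],1],[[0,0.84,-0.02],[0,0,0],1],[[0,0.9,-0.02],[0,0,0],1],[[0,0.95,-0.02],[0,0,0],1],[[0,0.95,-0.02],[0,0,0],1]]'
python3 - <<'E'
from h import *
a=get_image('side');P=cloud(a);f=cv2.cvtColor(a['frame'],cv2.COLOR_RGB2HSV)
o=((f[...,2]<150)&(f[...,1]>100)&(P[...,0]>406)&(P[...,0]<690)&(P[...,1]>-100)&(P[...,1]<170)&(P[...,2]<80)&(P[...,2]>36)).astype(np.uint8)
n,l,s,ce=cv2.connectedComponentsWithStats(o)
for i in range(1,n):
    if s[i,4]>8: print(s[i,4],P[l==i].mean(0).round(),P[l==i].min(0).round(),P[l==i].max(0).round())
E
```

```text
clock: 17.95
position: [440.6, 23.3, 35.4]
ee_rot: [0.707, -0.707, 0.0, -0.0]
contact_force: [-0.0, 0.2, -0.7]
gripper_width: 0.2
grasp_force: 0.0
77 [426.  42.  48.] [418.  19.  36.] [436.  66.  66.]
85 [495. -36.  53.] [486. -45.  38.] [509. -26.  75.]
```

```bash
python3 -m jog '[[[0,0.05,0],[0,0,0],1],[[0,0.1,0],[0,0,0],1],[[0,0.15,0],[0,0,0],1],[[0,0.2,0],[0,0,0],1],[[0,0.25,0],[0,0,0],1],[[0,0.3,0],[0,0,0],1],[[0,0.35,0],[0,0,0],1],[[0,0.4,0],[0,0,0],1],[[0,0.45,0],[0,0,0],1],[[0,0.5,0],[0,0,0],1],[[0,0.55,0],[0,0,0],1],[[0,0.6,0],[0,0,0],1],[[0,0.66,0],[0,0,0],1],[[0,0.7,0],[0,0,0],1],[[0,0.7,0],[0,0,0],1],[[0,0.6,0.2],[0,0,0],1],[[0,0.5,0.6],[0,0,0],1],[[0,0.4,1],[0,0,0],1],[[0.3,0.4,1],[0,0,0],1],[[0.3,0.4,1],[0,0,0],1]]'
python3 -m jog '[[[0.3,0.4,0.5],[0,0,0],1],[[0.6,0.8,1],[0,0,0],1],[[0.8,1,1],[0,0,0],1],[[0.8,1,1],[0,0,0],1],[[0.8,1,1],[0,0,0],1],[[0.8,1,1],[0,0,0],1]]'
cat > f.py <<'E'
from h import *
P0=read_state()['position'];print(P0)
for v in('wrist','scene','side'):
    g=get_image(v);P=cloud(g);f=cv2.cvtColor(g['frame'],cv2.COLOR_RGB2HSV)
    if v=='wrist': W=g['frame']
    o=((f[...,2]<140)&(f[...,1]>80)&(P[...,0]>402)&(P[...,0]<690)&(P[...,1]>-150)&(P[...,1]<170)&(P[...,2]<80)&(P[...,2]>5)).astype(np.uint8)
    n,l,s,ce=cv2.connectedComponentsWithStats(o)
    for i in range(1,n):
        if s[i,4]>12: print(v,s[i,4],np.median(P[l==i],0).round(),P[l==i].min(0).round(),P[l==i].max(0).round())
cv2.imwrite('pics/w9.png',W[...,::-1])
E
python3 f.py
```

```text
clock: 20.0
position: [473.9, 63.2, 137.3]
ee_rot: [-0.707, 0.707, -0.001, 0.003]
contact_force: [0.1, -0.1, -0.4]
gripper_width: -0.4
grasp_force: 0.0
clock: 20.6
position: [549.2, 162.3, 233.7]
ee_rot: [-0.707, 0.707, 0.001, -0.002]
contact_force: [0.6, -0.7, -1.0]
gripper_width: -0.1
grasp_force: 0.0
[549.19603546 162.28856014 233.73933235]
wrist 361 [407.  30.  37.] [405. -17.  30.] [408.  81.  42.]
wrist 521 [648.  92.  30.] [633.  85.  10.] [666. 101.  32.]
wrist 408 [437.  93.  29.] [422.  86.   6.] [455. 104.  32.]
wrist 421 [539. 110.  18.] [524.  93.  15.] [555. 125.  38.]
scene 39 [441.  96.  27.] [403.  86.   9.] [460. 104.  36.]
scene 43 [504. -30.  46.] [496. -39.  37.] [513. -20.  75.]
scene 51 [545. 113.  21.] [535.  98.   8.] [557. 124.  40.]
scene 28 [668.  96.  26.] [646.  86.   9.] [672. 102.  33.]
side 43 [648.  90.  32.] [632.  80.  20.] [666. 101.  36.]
side 71 [533. 109.  21.] [525.  77.   5.] [556. 134.  41.]
side 39 [432.  90.  32.] [422.  79.  21.] [454. 102.  37.]
side 88 [495. -38.  48.] [486. -46.  31.] [520. -16.  77.]
```

View pics/w9.png

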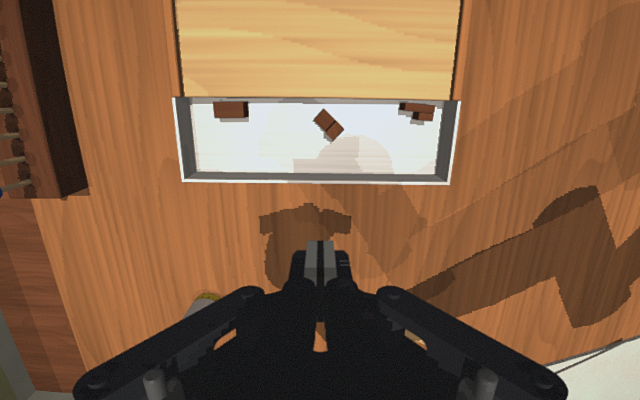

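All three offcuts are in the tray: block (230,108), ell (328,124), stepped (417,110). None reaches above about 40 mm and their centres are 9 mm or more past the edge. The arm is clear of everything, so I hand in.

```bash
python3 -c "
from bench import *
print(job_done())"
```

```text
the job is handed in; nothing more can be done
None
```

I swept all three offcuts into the catch tray and handed the job in after about 21 s of robot time; the pawn and tin showed no movement in the last pictures I took of each, and the hand-in returned no verdict.

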